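Show the ball dish's tag to the bench scanner before weighing

ROBOT

A 6-joint arm with a two-finger parallel gripper is mounted at the origin on the work surface. World frame = base frame: x ahead of the robot, y to its left, z up, the work surface at z = 0. Lengths are in m, angles in rad, forces in N, time in s.
With the tool pointing down it reaches from about 0.425 to 0.95 m from the base axis. Payload 3.5 kg.
Tool frame: the origin (TCP) lies at the very end of the fingers, on their centre line; the grasp point (between the pads) lies 19 mm behind it; y points along the fingers, z is the direction in which the jaws open and shut, and the axes are right-handed (so a half turn about y gives the same grasp; the last joint's range is limited). The gripper opens to 85 mm and grips with 20 to 120 N. Pads are 22 mm wide; open, the fingers measure 114 mm over their backs; the gripper's body (76 mm by 85 mm) begins 54 mm behind the grasp point. The pads swing forward as they close: fully open they stand 13 mm farther back than shut.
Start: joints at [1.164, 0.286, 1.577, -0, 1.279, -0.15], TCP at [0.171, 0.653, 0.231] pointing down, gripper open.
Joint ranges: [-2.77, 2.77], [-0.9, 2.22], [0.21, 2.48], [-1.53, 4.67], [0.24, 2.81], [-2.84, 2.84]. Speed limits (rad/s): [2.79, 2.79, 3.14, 3.14, 3.14, 3.14].

INTERFACE

Orientations are given as a unit quaternion [x, y, z, w].
In Python, from plant import ctrl, cams gives the robot as it stands.
- The arm moves only by the tool play_rows, never from a script. Its argument "steps" is a list of rows, each an object of numbers: "claw": the finger opening in cm, from 0 to 8.54; "tx", "ty", "tz": the shift along the tool's x, y, z in cm; "ax", "ay", "az": the turn, a rotation vector about the tool's x, y, z in degrees. A call has 1 to 12 rows; each row is the pose to reach, as a shift and turn from the pose commanded when the call began, along the tool's axes at that moment; what a row does not reach only later rows make up. A row lasts 1/12 s, in which the tool goes at most 41.7 mm and 7.16 degrees, less where a joint would pass 70% of its speed; a pose out of reach is approached as far as the arm can. A call with a gripper value outside its range is refused whole. The fingers move at their own pace and stop on an object; "grip_force" is the grip in N (left out, the last holds). Time passes only in rows, so rows that repeat a pose let the fingers close. It gives the time, the measured TCP pose, the force and the opening at its end, in the units of the state.
- ctrl.get_state(): the state, without advancing time (a new reading comes with each control period).
- cams.read_camera(name): name is "side" or "top"; returns (picture, depth): 480x640x3 uint8, blue, green, red; 480x640 float32, m along the optical axis (not along the pixel's ray), 0 where there is no reading.
- cams.camera_model(name): a dict with "intrinsics" (3x3 intrinsics, pixels), "rvec" (rotation vector, rad) and "tvec" (3), from world to camera coordinates, as OpenCV has them. Camera axes: x right, y down, z forward; pixel columns grow to the right and rows downward; lengths in m; the calibration is good to about 2 mm. A picture is of the moment at which its call begins. camera_model takes no time and is no camera call.
- ctrl.sign_off(): hands the job in, once; it reports no verdict.
The state is a dict: "time": time; "qpos": joint angles; "dq": joint speeds; "joint_efforts": joint torques, N m; "eef_pos": TCP position; "tcp_rot": TCP orientation; "contact_force": force on the tool from outside, world axes, zero at the start; "wrist_torque": the same for the moment, N m; "opening": opening from 0.0 (shut) to 1.0 (fully open).
Only numpy, scipy, OpenCV 4.12 (cv2) and the standard library are available. Lean on these libraries where they do the work, as an engineer would, in place of code of your own. Each camera call takes 0.05 s, during which the arm holds its last target.

TASK

Take the blue weighing dish that has the steel ball in it by its black handle and lift it straight up off its cork pad, then turn it about a quarter turn so that its bar-code tag looks squarely into the bench scanner's window, and finish while still holding the dish there: tag centred on the window and about 8 cm in front of it, dish level and still. Move gently and keep the ball in the middle of the dish, always inside the white ring; do not touch the ball or the scanner, and leave the empty dish and the other things where they stand.

Things in the scene. Friction and masses are not known exactly. Their poses are not given: they have to be found in the camera images.
- dish_grip (a point): Centre of the black handle grip of the blue dish with the ball: a flat-sided bar 56 mm long (dish y), 14 mm wide (x), 18 mm high, atop a thin steel arch spanning the dish along y (legs 57 mm either side of its axis). On the dish's axis, 82 mm above its underside. Axes: x towards the tag, z up. The dish stands on a fixed cork pad 100 mm across, 8 mm thick, in one of two places.
- dish_middle (a point): Where the ball's centre is when it lies in the very middle of the dish: on its axis, 21 mm above its underside, 61 mm below the grip's centre. The dish is a shallow round pan 122 mm across, 180 to 310 g; its floor is flat for 10 mm around the axis, then rises at 10 degrees to the rim; a white ring of radius 30 mm is drawn on it.
- dish_tag (a point): Centre of the outer face of the dish's bar-code tag: a white card with dark bars, 36 mm wide and 26 mm high in an orange holder, upright on the rim, looking along the dish's +x. 65 mm out from the dish's axis and 22 mm above its underside (60 mm below the grip's centre). At the start it looks roughly along world +x.
- ball_center (a point): Centre of the loose polished steel ball, 30 mm in diameter, 110 g, near the middle of the dish. It rolls if the dish is tilted by more than about 4 degrees or is jerked.
- window (a point): Centre of the window of the fixed bench scanner: a light-grey head 60 mm deep, 84 wide, 94 high on a black stem and round foot (110 mm across), 198 mm high in all; dark window with a red stripe, centre 150 mm above the bench. The window looks along -x, z is up. The tag faces it squarely when the dish's x points the same way as this x and the tag is on the -x side.
- empty_grip (a point): Centre of the handle grip of a second, equal dish without a ball, on its own cork pad; leave it. Total height 99 mm above the bench with the pad. Axes as for the other dish.
- bottle: Brown bottle, 60 mm across, 150 mm high, at the back; origin at the centre of its underside. Leave it.
- mouse: Black computer mouse, 105 by 60 by 36 mm; origin at the centre of its underside. Leave it.
- weight: Brass knob weight, 36 mm across, 66 mm high; origin at the centre of its underside. Leave it.
- jar: Small clear jar, 56 mm across, 60 mm high; origin at the centre of its underside. Leave it.
Mind the look-alikes: they are no part of the job. Leave any pink or yellow look-alike of the part that bears dish_grip alone.

How it is judged:
By the outcome, as a careful person would: the job done as asked, in the order asked, and still so for the second after the job is handed in, while the arm keeps its last pose, push and grip.
It also fails if it takes over 54 s, if anything falls off the work surface, if the arm or the gripper's body presses on something with over 40 N, if the wrist force passes 120 N, or if a joint passes its speed limit or range.

## Working session

There is one attempt and no reset: what is moved stays moved. The work goes in short steps, Python scripts to look and compute and a tool call to move; the robot and the scene stay as the last step left them, time stands still between calls to the robot, and variables do not carry over. Pictures are saved under pics/ and viewed, and the job is handed in when it is done.

Besides the shell and the picture viewer there is one more tool, called after ">>>" as a command line: name --argument value ..., lists and objects as JSON in quotes. play_rows: Moves the arm, as the interface text tells. Its arguments: {"type":"object","properties":{"steps":{"type":"array","items":{"type":"object","properties":{"claw":{"type":"number"},"tx":{"type":"number"},"ty":{"type":"number"},"tz":{"type":"number"},"ax":{"type":"number"},"ay":{"type":"number"},"az":{"type":"number"}}}},"grip_force":{"type":"number"}},"required":["steps"]}

```bash
ls; mkdir -p pics
cat > h.py <<'E'
import numpy as np,cv2
from plant import ctrl,cams
from scipy.spatial.transform import Rotation as R
def cam(n):
    m=cams.camera_model(n);K=np.array(m["intrinsics"]);Rm=cv2.Rodrigues(np.array(m["rvec"],float))[0];t=np.array(m["tvec"],float).ravel()
    return K,Rm,t
def ray(n,u,v):
    K,Rm,t=cam(n);d=Rm.T@np.linalg.inv(K)@np.array([u,v,1.]);return -Rm.T@t,d
def onz(n,u,v,z):
    o,d=ray(n,u,v);return o+d*(z-o[2])/d[2]
def proj(n,p):
    K,Rm,t=cam(n);q=K@(Rm@np.array(p)+t);return q[:2]/q[2]
def dep(n,u,v,z):
    o,d=ray(n,u,v);return o+d*z
E
python3 - <<'E'
from h import *
for n in("side","top"):
    im,d=cams.read_camera(n);cv2.imwrite(f"pics/{n}0.png",im);np.save(f"{n}0.npy",d)
    K,Rm,t=cam(n);print(n,K,-Rm.T@t,Rm)
s=ctrl.get_state();print(s)
print(R.from_quat(s["tcp_rot"]).as_matrix())
E
```

```text
pics
side [[440.9731743    0.         319.22696529]
 [  0.         440.9731743  248.86216649]
 [  0.           0.           1.        ]] [0.44422496 0.8669225  0.79717628] [[-0.99274284 -0.1188601  -0.01827374]
 [-0.05534386  0.58647716 -0.80807277]
 [ 0.10676474 -0.80119712 -0.58879918]]
top [[436.10986533   0.         319.254374  ]
 [  0.         436.10986533 233.90028492]
 [  0.           0.           1.        ]] [ 0.48476066 -0.05964286  1.1026394 ] [[ 0.00636785 -0.99989387 -0.01310315]
 [-0.99635216 -0.0052291  -0.08517647]
 [ 0.08509891  0.01359774 -0.99627972]]
{'time': 0.1, 'qpos': array([ 1.16402582e+00,  2.87126559e-01,  1.57804101e+00, -3.41192034e-05,
        1.27862804e+00, -1.50008862e-01]), 'dq': array([-0.00046288, -0.00110792, -0.00387362, -0.00096043, -0.0032767 ,
        0.00039748]), 'joint_efforts': array([ 5.60389981e-04, -4.07298625e+01, -2.93697631e+01, -1.23630302e-04,
        3.43688283e-03, -1.37022076e-05]), 'eef_pos': array([0.17115864, 0.65231267, 0.23004688]), 'tcp_rot': array([ 0.70203971, -0.09072921,  0.09032334, -0.70053562]), 'contact_force': array([ 0.0493788 , -0.81012012, -0.43017862]), 'wrist_torque': array([ 0.00499939, -0.02026396,  0.00266107]), 'opening': 1.0010972236287623}
[[ 9.67219807e-01 -8.41580054e-04  2.53939239e-01]
 [-2.53940460e-01 -2.03612421e-03  9.67217709e-01]
 [-2.96939299e-04 -9.99997573e-01 -2.18309089e-03]]
```

View pics/side0.png

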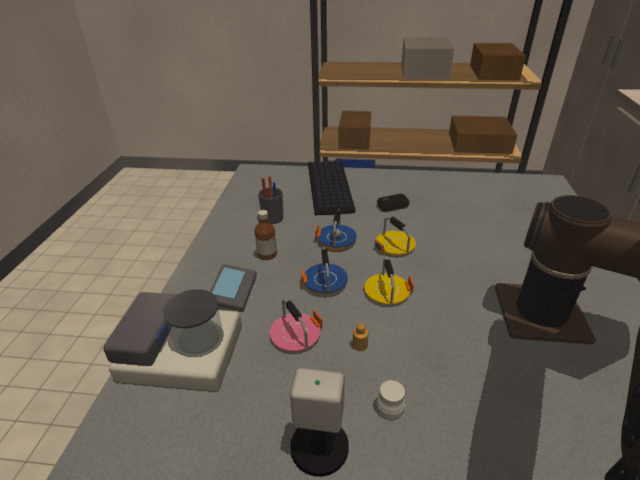

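View pics/top0.png

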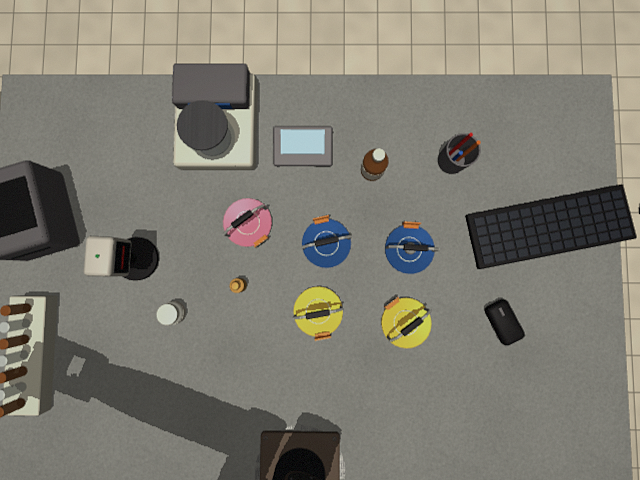

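Side view: blue dishes are at (337,236) and (325,278), yellow at (395,242) and (388,290), pink at (296,332), and the scanner at (318,410). Top view: blue at (326,242) and (410,247), yellow at (318,311) and (406,322), pink at (247,222), and the scanner at (105,257) with its window facing image right. The candidates for the target are the two blue dishes, so I'll crop both.

Run:
```python
import cv2,numpy as np
t=cv2.imread("pics/top0.png");s=cv2.imread("pics/side0.png")
a=cv2.resize(t[205:280,290:450],(800,375),interpolation=cv2.INTER_CUBIC)
b=cv2.resize(s[205:300,290:365],(180,225),interpolation=cv2.INTER_CUBIC)
c=cv2.resize(s[360:480,270:420],(280,225),interpolation=cv2.INTER_CUBIC)
e=cv2.resize(t[220:290,75:170],(305,225),interpolation=cv2.INTER_CUBIC)
o=np.zeros((600,800,3),np.uint8);o[:375]=a;o[375:,:180]=b;o[375:,180:460]=c;o[375:,460:765]=e
cv2.imwrite("pics/crop0.png",o)
```

```text
(no output)
```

View pics/crop0.png

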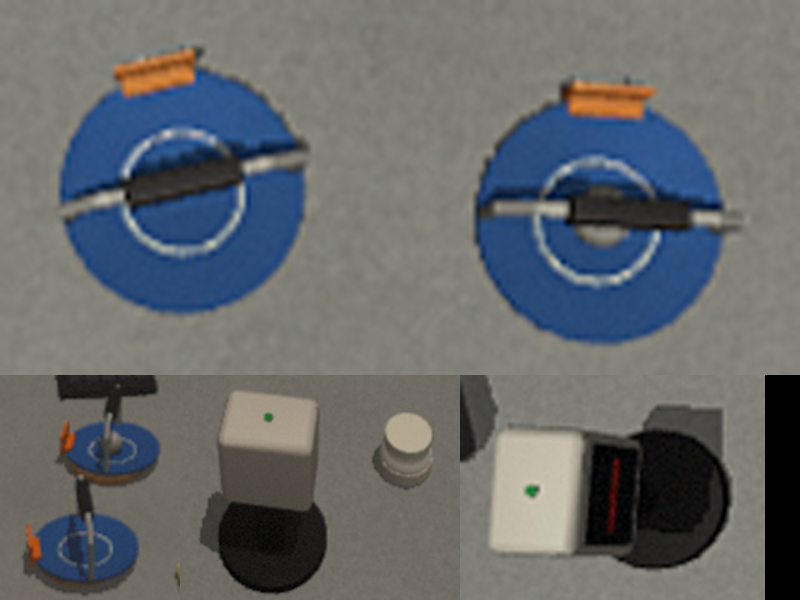

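The ball sits in the right-hand blue dish in the top view (410,247); the left one (326,242) is empty. Next I'll measure the target and the scanner.

```bash
cat > meas.py <<'E'
from h import *
im=cv2.imread("pics/top0.png");d=np.load("top0.npy");hsv=cv2.cvtColor(im,cv2.COLOR_BGR2HSV)
# grip bar
def big(mask):
    c,_=cv2.findContours(mask.astype(np.uint8),cv2.RETR_EXTERNAL,cv2.CHAIN_APPROX_NONE);return max(c,key=cv2.contourArea)
H,S,V=[hsv[...,i].astype(int) for i in range(3)]
win=np.zeros(V.shape,bool);win[232:262,382:440]=1
print("bar depth",d[248,408:420])
uu,vv=np.meshgrid(np.arange(640),np.arange(480))
K,Rm,t=cam("top")
P=np.stack([(uu-K[0,2])/K[0,0]*d,(vv-K[1,2])/K[1,1]*d,d],-1)
W=(P-t)@Rm
def rep(n,m,z=None):
    p=W[m];print(n,len(p),"mean",p.mean(0).round(4),"med z",np.median(p[:,2]).round(4),"mid",((p.min(0)+p.max(0))/2).round(4),"ext",np.ptp(p,0).round(4));return p
m=win&(V<75)&(W[...,2]>0.07);p=rep("bar",m)
r=cv2.minAreaRect(np.argwhere(m)[:,::-1].astype(np.float32));print(r)
bx=cv2.boxPoints(r);q=np.array([onz("top",*b,0.099) for b in bx]);print("bar box",q.round(4),q.mean(0).round(4))
for a,b in((0,1),(1,2)):
    e=q[b]-q[a];print(np.linalg.norm(e[:2]).round(4),np.degrees(np.arctan2(e[1],e[0])).round(2))
c=p[:,:2]-p[:,:2].mean(0);u,s,vt=np.linalg.svd(c,full_matrices=False);print("bar pca deg",np.degrees(np.arctan2(vt[0,1],vt[0,0])))
hw=win&(W[...,2]>0.06);p=rep("arch",hw);c=p[:,:2]-p[:,:2].mean(0);u,s,vt=np.linalg.svd(c,full_matrices=False);print("arch pca",np.degrees(np.arctan2(vt[0,1],vt[0,0])))
wide=np.zeros(V.shape,bool);wide[210:285,375:445]=1
bl=wide&(H>95)&(H<125)&(S>130)
cn=cv2.convexHull(big(bl));e=cv2.fitEllipse(cn);print("rim ell",e);print("rim ctr",onz("top",*e[0],0.022).round(4),"r",e[1][0]/2*1.085/436)
og=wide&(H<20)&(S>150)&(V>120);p=rep("tag",og);c=p[:,:2]-p[:,:2].mean(0);u,s,vt=np.linalg.svd(c,full_matrices=False);print("tag pca",np.degrees(np.arctan2(vt[0,1],vt[0,0])))
# scanner
sw=np.zeros(V.shape,bool);sw[225:290,75:165]=1
h=sw&(W[...,2]>0.19);p=rep("head",h)
r=cv2.minAreaRect(np.argwhere(h)[:,::-1].astype(np.float32));bx=cv2.boxPoints(r);q=np.array([onz("top",*b,0.198) for b in bx]);print(q.round(4),q.mean(0).round(4))
for a,b in((0,1),(1,2)):
    e=q[b]-q[a];print(np.linalg.norm(e[:2]).round(4),np.degrees(np.arctan2(e[1],e[0])).round(2))
rd=sw&((H<8)|(H>172))&(S>130)&(V>50);p=rep("red",rd)
f=sw&(W[...,2]>0.1)&(W[...,2]<0.185);p=rep("face",f)
A=np.c_[p[:,[0,2]],np.ones(len(p))];k=np.linalg.lstsq(A,p[:,1],rcond=None)[0];print("face y= a x+b z+c",k,"yaw",np.degrees(np.arctan(k[0])))
E
python3 meas.py
```

```text
bar depth [1.0036252  1.0005268  0.99995273 1.000626   1.0006124  1.0010052
 0.99975955 0.99988896 1.0004429  1.0019236  0.99971026 1.0010178 ]
bar 159 mean [ 0.5418 -0.2668  0.0991] med z 0.0999 mid [ 0.5425 -0.2523  0.0876] ext [0.0159 0.0879 0.034 ]
((407.94830322265625, 246.3793182373047), (39.98970031738281, 6.40070104598999), 3.3664608001708984)
bar box [[ 0.5379 -0.2037  0.099 ]
 [ 0.5526 -0.2047  0.099 ]
 [ 0.5477 -0.2962  0.099 ]
 [ 0.533  -0.2951  0.099 ]] [ 0.5428 -0.2499  0.099 ]
0.0148 -3.75
0.0916 -93.07
bar pca deg -92.9057110750216
arch 248 mean [ 0.5405 -0.26    0.1199] med z 0.0987 mid [ 0.5176 -0.1932  0.5821] ext [0.0657 0.2671 1.0411]
arch pca -82.51838373357013
rim ell ((409.1495056152344, 256.6489562988281), (30.688085556030273, 47.01935958862305), 93.5789566040039)
rim ctr [ 0.5218 -0.2673  0.022 ] r 0.03818414315171198
tag 85 mean [ 0.6005 -0.2702  0.0328] med z 0.0282 mid [ 0.6001 -0.2704  0.0363] ext [0.011  0.0389 0.0284]
tag pca -92.0056476555295
head 1133 mean [0.5144 0.4071 0.2076] med z 0.1975 mid [0.5148 0.1927 0.6464] ext [0.0822 0.5047 0.9125]
[[0.4489 0.4402 0.198 ]
 [0.5634 0.4463 0.198 ]
 [0.5643 0.2798 0.198 ]
 [0.45   0.2755 0.198 ]] [0.5067 0.3604 0.198 ]
0.1147 3.01
0.1665 -89.7
red 31 mean [0.5142 0.3835 0.1531] med z 0.1534 mid [0.5141 0.3842 0.153 ] ext [0.0461 0.0044 0.0076]
face 571 mean [0.5136 0.3851 0.1517] med z 0.1534 mid [0.5145 0.3872 0.1465] ext [0.0825 0.0113 0.0768]
face y= a x+b z+c [-0.03571777 -0.00775175  0.40464155] yaw -2.045607657839904
```

```bash
cat > meas2.py <<'E'
exec(open("meas.py").read().split("m=win&")[0])
def yaw(p):
    r=cv2.fitLine(p[:,:2].astype(np.float32),cv2.DIST_HUBER,0,.01,.01).ravel();return np.degrees(np.arctan2(r[1],r[0])),r[2:]
b=win&(V<65)&(abs(W[...,2]-.099)<.006)
n,l,st,_=cv2.connectedComponentsWithStats(b.astype(np.uint8));b=l==1+np.argmax(st[1:,4]);p=rep("bar",b);print(yaw(p))
r=cv2.minAreaRect(np.argwhere(b)[:,::-1].astype(np.float32));print(r,onz("top",*r[0],.099))
a=win&(W[...,2]>.075)&(W[...,2]<.106);p=rep("arch",a);print(yaw(p))
wide=np.zeros(V.shape,bool);wide[210:285,375:445]=1
bl=wide&(H>95)&(H<125)&(S>120)
pts=np.argwhere(bl)[:,::-1]
h=cv2.convexHull(pts.astype(np.int32));e=cv2.fitEllipse(h);print("rim",e,onz("top",*e[0],.0275))
wr=wide&(S<70)&(V>140);print("ring n",wr.sum());rr=np.argwhere(wr)[:,::-1]
e=cv2.fitEllipse(cv2.convexHull(rr.astype(np.int32)));print("ring",e,onz("top",*e[0],.016))
sw=np.zeros(V.shape,bool);sw[225:290,75:165]=1
f=sw&(W[...,2]>.192)&(W[...,2]<.203);p=rep("head",f)
r=cv2.minAreaRect(p[:,:2].astype(np.float32));print(r)
f=sw&(W[...,2]>.115)&(W[...,2]<.185);p=rep("face",f)
for z0 in(.115,.13,.15,.17):
    q=p[abs(p[:,2]-z0-.007)<.0075];print(z0,len(q),np.median(q,0),yaw(q))
foot=sw&(V<45)&(W[...,2]<.03)&(W[...,2]>0.003);p=rep("foot",foot);print(cv2.minEnclosingCircle(p[:,:2].astype(np.float32)))
# side cross-check
im=cv2.imread("pics/side0.png");ds=np.load("side0.npy");K,Rm,t=cam("side")
Ps=np.stack([(uu-K[0,2])/K[0,0]*ds,(vv-K[1,2])/K[1,1]*ds,ds],-1);Ws=(Ps-t)@Rm
for u,v in((317,382),(337,228),(337,216)): print("side",u,v,Ws[v,u])
m=np.zeros(V.shape,bool);m[205:245,325:350]=1;m&=(im.max(2)<70)&(abs(Ws[...,2]-.093)<.012)&(abs(Ws[...,0]-.541)<.04);p=Ws[m];print("side bar",len(p),p.mean(0),p.min(0),p.max(0),yaw(p))
m=np.zeros(V.shape,bool);m[365:425,285:350]=1;m&=abs(Ws[...,2]-.198)<.003;p=Ws[m];print("side head",len(p),p.min(0),p.max(0),cv2.minAreaRect(p[:,:2].astype(np.float32)))
E
python3 meas2.py
```

```text
bar depth [1.0036252  1.0005268  0.99995273 1.000626   1.0006124  1.0010052
 0.99975955 0.99988896 1.0004429  1.0019236  0.99971026 1.0010178 ]
bar 151 mean [ 0.5418 -0.2672  0.0997] med z 0.1 mid [ 0.5425 -0.2679  0.0989] ext [0.0159 0.0567 0.0114]
(np.float32(87.216064), array([ 0.5418448 , -0.26722744], dtype=float32))
((415.4862060546875, 246.73448181152344), (24.78069305419922, 6.224534511566162), 3.3664608001708984) [ 0.54205522 -0.26724097  0.099     ]
arch 238 mean [ 0.5419 -0.2654  0.096 ] med z 0.0986 mid [ 0.5425 -0.2679  0.0905] ext [0.0159 0.1177 0.0282]
(np.float32(86.98423), array([ 0.5418689 , -0.26539975], dtype=float32))
rim ((409.2033996582031, 248.7825927734375), (47.91313171386719, 49.096309661865234), 115.90628051757812) [ 0.54100424 -0.26655175  0.0275    ]
ring n 112
ring ((411.0422668457031, 247.78504943847656), (52.031734466552734, 56.336509704589844), 68.0638198852539) [ 0.54411504 -0.27335442  0.016     ]
head 1087 mean [0.5148 0.4132 0.1974] med z 0.1976 mid [0.5147 0.4144 0.1974] ext [0.0819 0.0615 0.0107]
((0.5148873925209045, 0.4145324230194092), (0.06
[... 635 characters left out ...]
7 mean [0.5163 0.4056 0.017 ] med z 0.0171 mid [0.5296 0.4667 0.0172] ext [0.1349 0.2124 0.0254]
((0.5435311794281006, 0.4694754481315613), 0.11652367562055588)
side 317 382 [0.51255321 0.41877769 0.1987104 ]
side 337 228 [ 0.54211239 -0.30952831  0.01924824]
side 337 216 [ 0.53774295 -0.25419005  0.09877888]
side bar 68 [ 0.53798458 -0.25945614  0.09713923] [ 0.531052   -0.2989983   0.08350535] [ 0.54578716 -0.22469634  0.10294558] (np.float32(87.67201), array([ 0.53794646, -0.2603761 ], dtype=float32))
side head 1341 [0.47133531 0.38981656 0.19503143] [0.55244021 0.44929361 0.20060784] ((0.5120585560798645, 0.4193798899650574), (0.05749259889125824, 0.07997392117977142), 87.66934967041016)
```

Grip centre is about (0.541, -0.266, 0.090) with dish yaw about -3°. The window is about (0.513, 0.386, 0.150) with its x-axis at about 88°. Sizes and heights match the description. I'll move out to a waypoint while turning the tool to the handle.

>>> play_rows --steps '[{"claw":8.5,"tx":1.5,"ty":-0.25,"tz":-1.2,"ay":3},{"claw":8.5,"tx":4.5,"ty":-0.5,"tz":-3.8,"ay":9},{"claw":8.5,"tx":7.5,"ty":-0.75,"tz":-6.4,"ay":16},{"claw":8.5,"tx":10.7,"ty":-1,"tz":-9,"ay":23},{"claw":8.5,"tx":13.9,"ty":-1.25,"tz":-11.7,"ay":30},{"claw":8.5,"tx":17.1,"ty":-1.5,"tz":-14.4,"ay":37},{"claw":8.5,"tx":20.3,"ty":-1.75,"tz":-17.1,"ay":44},{"claw":8.5,"tx":23.5,"ty":-2,"tz":-19.8,"ay":51},{"claw":8.5,"tx":26.7,"ty":-2.25,"tz":-22.5,"ay":58},{"claw":8.5,"tx":29.5,"ty":-2.5,"tz":-24.8,"ay":65},{"claw":8.5,"tx":31.8,"ty":-2.75,"tz":-26.8,"ay":72},{"claw":8.5,"tx":33,"ty":-3,"tz":-27.8,"ay":78}]'

```text
invalid input at $.steps[0]: expected keys claw, tx, ty, tz, ax, ay, az
```

```bash
cat >> h.py <<'E'
def go(target,dyaw=0):
    s=ctrl.get_state();M=R.from_quat(s["tcp_rot"]).as_matrix()
    print("t",s["time"],"pos",s["eef_pos"].round(4),"zyaw",np.degrees(np.arctan2(M[1,2],M[0,2])).round(2),"ydir",M[:,1].round(4),"open",s["opening"],"F",np.round(s["contact_force"],2))
    print("shift cm",(M.T@(np.array(target)-s["eef_pos"])*100).round(2))
E
python3 -c "
from h import *
go([.541,-.2655,.20])"
```

```text
t 0.1 pos [0.1712 0.6523 0.23  ] zyaw 75.29 ydir [-8.e-04 -2.e-03 -1.e+00] open 1.0010972236287623 F [ 0.05 -0.81 -0.43]
shift cm [ 59.08   3.16 -79.37]
```

>>> play_rows --steps '[{"claw":8.5,"tx":1.5,"ty":-0.25,"tz":-1.2,"ax":0,"ay":3,"az":0},{"claw":8.5,"tx":4.5,"ty":-0.5,"tz":-3.8,"ax":0,"ay":9,"az":0},{"claw":8.5,"tx":7.5,"ty":-0.75,"tz":-6.4,"ax":0,"ay":16,"az":0},{"claw":8.5,"tx":10.7,"ty":-1,"tz":-9,"ax":0,"ay":23,"az":0},{"claw":8.5,"tx":13.9,"ty":-1.25,"tz":-11.7,"ax":0,"ay":30,"az":0},{"claw":8.5,"tx":17.1,"ty":-1.5,"tz":-14.4,"ax":0,"ay":37,"az":0},{"claw":8.5,"tx":20.3,"ty":-1.75,"tz":-17.1,"ax":0,"ay":44,"az":0},{"claw":8.5,"tx":23.5,"ty":-2,"tz":-19.8,"ax":0,"ay":51,"az":0},{"claw":8.5,"tx":26.7,"ty":-2.25,"tz":-22.5,"ax":0,"ay":58,"az":0},{"claw":8.5,"tx":29.5,"ty":-2.5,"tz":-24.8,"ax":0,"ay":65,"az":0},{"claw":8.5,"tx":31.8,"ty":-2.75,"tz":-26.8,"ax":0,"ay":72,"az":0},{"claw":8.5,"tx":33,"ty":-3,"tz":-27.8,"ax":0,"ay":78,"az":0}]'

```text
time: 1.1
eef_pos: [0.4214, 0.2972, 0.261]
tcp_rot: [0.486, -0.514, 0.514, -0.485]
contact_force: [0.6, 0.4, 0.3]
opening: 0.993
```

```bash
python3 -c "
from h import *
go([.541,-.2655,.20])"
```

```text
t 1.1 pos [0.4214 0.2972 0.261 ] zyaw -3.22 ydir [-2.0e-04 -1.2e-03 -1.0e+00] open 0.9931653074856395 F [0.56 0.37 0.34]
shift cm [55.5   6.17 15.11]
```

>>> play_rows --steps '[{"claw":8.5,"tx":2,"ty":0,"tz":0.5,"ax":0,"ay":0,"az":0},{"claw":8.5,"tx":5.5,"ty":0,"tz":1.5,"ax":0,"ay":0,"az":0},{"claw":8.5,"tx":9,"ty":0,"tz":2.5,"ax":0,"ay":0,"az":0},{"claw":8.5,"tx":12.5,"ty":0,"tz":3.5,"ax":0,"ay":0,"az":0},{"claw":8.5,"tx":16,"ty":0,"tz":4.5,"ax":0,"ay":0,"az":0},{"claw":8.5,"tx":19.5,"ty":0,"tz":5.5,"ax":0,"ay":0,"az":0},{"claw":8.5,"tx":23,"ty":0,"tz":6.5,"ax":0,"ay":0,"az":0},{"claw":8.5,"tx":26.5,"ty":0.5,"tz":7.5,"ax":0,"ay":0,"az":0},{"claw":8.5,"tx":30,"ty":1,"tz":8.5,"ax":0,"ay":0,"az":0},{"claw":8.5,"tx":33.5,"ty":1.5,"tz":9.5,"ax":0,"ay":0,"az":0},{"claw":8.5,"tx":37,"ty":2,"tz":10.5,"ax":0,"ay":0,"az":0},{"claw":8.5,"tx":40.5,"ty":2.5,"tz":11.5,"ax":0,"ay":0,"az":0}]'

```text
time: 2.1
eef_pos: [0.5154, -0.1115, 0.2357]
tcp_rot: [-0.488, 0.512, -0.512, 0.488]
contact_force: [0.5, 0.9, 0.4]
opening: 0.994
```

>>> play_rows --steps '[{"claw":8.5,"tx":3,"ty":0.5,"tz":0.8,"ax":0,"ay":0,"az":0},{"claw":8.5,"tx":6,"ty":1,"tz":1.6,"ax":0,"ay":0,"az":0},{"claw":8.5,"tx":9,"ty":2,"tz":2.4,"ax":0,"ay":0,"az":0},{"claw":8.5,"tx":12,"ty":3,"tz":3,"ax":0,"ay":0,"az":0},{"claw":8.5,"tx":14,"ty":3.5,"tz":3.4,"ax":0,"ay":0,"az":0},{"claw":8.5,"tx":15,"ty":3.6,"tz":3.6,"ax":0,"ay":0,"az":0},{"claw":8.5,"tx":15,"ty":3.6,"tz":3.6,"ax":0,"ay":0,"az":0},{"claw":8.5,"tx":15,"ty":3.6,"tz":3.6,"ax":0,"ay":0,"az":0}]'

```text
time: 2.77
eef_pos: [0.5444, -0.261, 0.2002]
tcp_rot: [-0.488, 0.512, -0.511, 0.488]
contact_force: [0.3, 0.3, 1.1]
opening: 0.997
```

Run:
```python
from h import *
go([.541,-.2655,.20])
for n in("top","side"):
    im,d=cams.read_camera(n);cv2.imwrite(f"pics/{n}1.png",im);np.save(f"{n}1.npy",d)
t=cv2.imread("pics/top1.png")[190:310,340:480];s=cv2.imread("pics/side1.png")[150:270,270:410]
cv2.imwrite("pics/c1.png",np.hstack([cv2.resize(x,(400,343),interpolation=cv2.INTER_CUBIC) for x in(t,s)]))
```

```text
t 2.7667 pos [ 0.5444 -0.261   0.2002] zyaw -2.75 ydir [-5.e-04  1.e-03 -1.e+00] open 0.9969007782489745 F [0.31 0.32 1.11]
shift cm [ 0.47  0.02 -0.32]
```

View pics/c1.png

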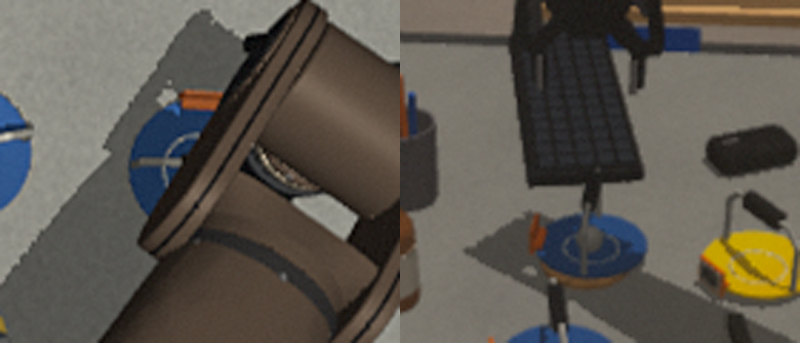

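Side view: the open fingers straddle the black bar. Their midpoint is near u≈336 and the bar is near u≈337. I'll check the fingers against the calibration before going down.

Run:
```python
from h import *
im=cv2.imread("pics/side1.png");d=np.load("side1.npy");K,Rm,t=cam("side")
print("tcp px",proj("side",[.5444,-.261,.2002]),"grip top px",proj("side",[.5418,-.267,.099]),proj("side",[.538,-.262,.099]))
uu,vv=np.meshgrid(np.arange(640),np.arange(480))
P=np.stack([(uu-K[0,2])/K[0,0]*d,(vv-K[1,2])/K[1,1]*d,d],-1);W=(P-t)@Rm
m=(W[...,2]>.195)&(W[...,2]<.235)&(abs(W[...,1]+.26)<.05)&(abs(W[...,0]-.544)<.08)
n,l,st,c=cv2.connectedComponentsWithStats(m.astype(np.uint8))
for i in range(1,n):
    if st[i,4]>15: p=W[l==i];print(st[i],p.min(0),p.max(0),np.median(p,0))
# bar in side1
m=(np.abs(W[...,0]-.54)<.03)&(abs(W[...,1]+.265)<.05)&(W[...,2]>.075)&(W[...,2]<.11)&(im.max(2)<75)
p=W[m];print("bar",len(p),p.min(0),p.max(0),np.median(p,0),np.argwhere(m).min(0),np.argwhere(m).max(0))
```

```text
tcp px [335.08602314 184.54079196] grip top px [336.02690119 213.63646893] [337.1400555  214.56469033]
[316 173   6   8  34] [ 0.58498742 -0.2677382   0.21309405] [ 0.59833702 -0.24694469  0.23418681] [ 0.58932343 -0.25264137  0.22682836]
[351 176   5   7  24] [ 0.4875247  -0.25567371  0.21734617] [ 0.49865728 -0.2447351   0.23453397] [ 0.49438052 -0.24848236  0.22644148]
bar 76 [ 0.53098412 -0.30414384  0.08295109] [ 0.54626321 -0.22309303  0.10222101] [ 0.53812529 -0.25526212  0.09839575] [209 334] [224 340]
```

>>> play_rows --steps '[{"claw":8.5,"tx":0.2,"ty":1,"tz":-0.1,"ax":0,"ay":0,"az":0},{"claw":8.5,"tx":0.4,"ty":2.5,"tz":-0.3,"ax":0,"ay":0,"az":0},{"claw":8.5,"tx":0.5,"ty":4,"tz":-0.3,"ax":0,"ay":0,"az":0},{"claw":8.5,"tx":0.5,"ty":5.5,"tz":-0.3,"ax":0,"ay":0,"az":0},{"claw":8.5,"tx":0.5,"ty":7,"tz":-0.3,"ax":0,"ay":0,"az":0},{"claw":8.5,"tx":0.5,"ty":8.5,"tz":-0.3,"ax":0,"ay":0,"az":0},{"claw":8.5,"tx":0.5,"ty":10,"tz":-0.3,"ax":0,"ay":0,"az":0},{"claw":8.5,"tx":0.5,"ty":11.2,"tz":-0.3,"ax":0,"ay":0,"az":0},{"claw":8.5,"tx":0.5,"ty":12.2,"tz":-0.3,"ax":0,"ay":0,"az":0},{"claw":8.5,"tx":0.5,"ty":12.8,"tz":-0.3,"ax":0,"ay":0,"az":0},{"claw":8.5,"tx":0.5,"ty":13,"tz":-0.3,"ax":0,"ay":0,"az":0},{"claw":8.5,"tx":0.5,"ty":13,"tz":-0.3,"ax":0,"ay":0,"az":0}]'

```text
time: 3.87
eef_pos: [0.5413, -0.266, 0.07]
tcp_rot: [-0.488, 0.512, -0.511, 0.488]
contact_force: [-0.5, -0.1, -0.0]
opening: 0.998
```

Run:
```python
from h import *
go([.541,-.2655,.070])
im,d=cams.read_camera("side")
cv2.imwrite("pics/c2.png",cv2.resize(im[150:260,280:390],(600,600),interpolation=cv2.INTER_CUBIC))
```

```text
t 3.8667 pos [ 0.5413 -0.266   0.07  ] zyaw -2.7 ydir [-4.e-04  2.e-04 -1.e+00] open 0.9979357972502576 F [-0.5  -0.07 -0.02]
shift cm [-0.05  0.   -0.03]
```

View pics/c2.png

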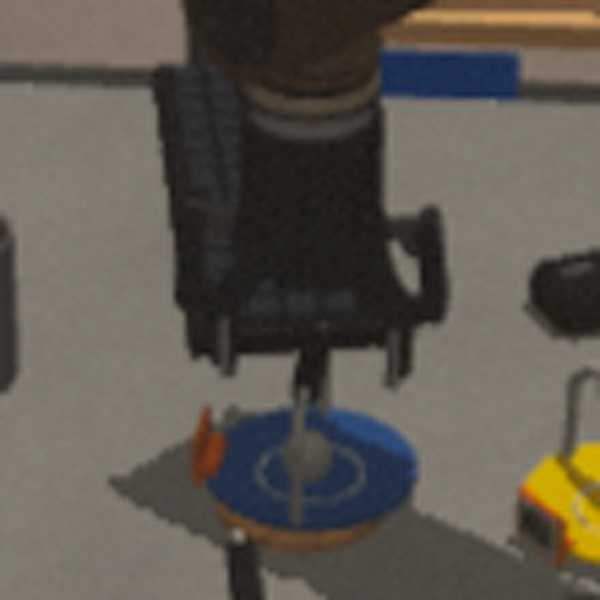

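The bar is midway between the fingers and the ball sits mid-dish. I'll close slowly.

>>> play_rows --grip_force 40 --steps '[{"claw":7.5,"tx":0,"ty":0,"tz":0,"ax":0,"ay":0,"az":0},{"claw":6.5,"tx":0,"ty":0,"tz":0,"ax":0,"ay":0,"az":0},{"claw":5.5,"tx":0,"ty":0,"tz":0,"ax":0,"ay":0,"az":0},{"claw":4.5,"tx":0,"ty":0,"tz":0,"ax":0,"ay":0,"az":0},{"claw":3.8,"tx":0,"ty":0,"tz":0,"ax":0,"ay":0,"az":0},{"claw":3.2,"tx":0,"ty":0,"tz":0,"ax":0,"ay":0,"az":0},{"claw":2.8,"tx":0,"ty":0,"tz":0,"ax":0,"ay":0,"az":0},{"claw":2.5,"tx":0,"ty":0,"tz":0,"ax":0,"ay":0,"az":0},{"claw":2.3,"tx":0,"ty":0,"tz":0,"ax":0,"ay":0,"az":0},{"claw":2.1,"tx":0,"ty":0,"tz":0,"ax":0,"ay":0,"az":0},{"claw":2.0,"tx":0,"ty":0,"tz":0,"ax":0,"ay":0,"az":0},{"claw":1.9,"tx":0,"ty":0,"tz":0,"ax":0,"ay":0,"az":0}]'

```text
time: 4.92
eef_pos: [0.5413, -0.2662, 0.0703]
tcp_rot: [-0.488, 0.512, -0.512, 0.488]
contact_force: [0.5, -0.5, -1.2]
opening: 0.228
```

>>> play_rows --grip_force 40 --steps '[{"claw":1.8,"tx":0,"ty":0,"tz":0,"ax":0,"ay":0,"az":0},{"claw":1.7,"tx":0,"ty":0,"tz":0,"ax":0,"ay":0,"az":0},{"claw":1.6,"tx":0,"ty":0,"tz":0,"ax":0,"ay":0,"az":0},{"claw":1.5,"tx":0,"ty":0,"tz":0,"ax":0,"ay":0,"az":0},{"claw":1.4,"tx":0,"ty":0,"tz":0,"ax":0,"ay":0,"az":0},{"claw":1.3,"tx":0,"ty":0,"tz":0,"ax":0,"ay":0,"az":0},{"claw":1.2,"tx":0,"ty":0,"tz":0,"ax":0,"ay":0,"az":0},{"claw":1.0,"tx":0,"ty":0,"tz":0,"ax":0,"ay":0,"az":0},{"claw":0.6,"tx":0,"ty":0,"tz":0,"ax":0,"ay":0,"az":0},{"claw":0.3,"tx":0,"ty":0,"tz":0,"ax":0,"ay":0,"az":0},{"claw":0,"tx":0,"ty":0,"tz":0,"ax":0,"ay":0,"az":0},{"claw":0,"tx":0,"ty":0,"tz":0,"ax":0,"ay":0,"az":0}]'

```text
time: 5.92
eef_pos: [0.5412, -0.2663, 0.0704]
tcp_rot: [-0.488, 0.512, -0.512, 0.488]
contact_force: [-1.5, 0.1, 1.4]
opening: 0.157
```

Run:
```python
from h import *
go([.541,-.2655,.070])
print(ctrl.get_state()["wrist_torque"])
im,d=cams.read_camera("side")
cv2.imwrite("pics/c3.png",cv2.resize(im[150:260,280:390],(600,600),interpolation=cv2.INTER_CUBIC))
```

```text
t 5.9167 pos [ 0.5412 -0.2663  0.0704] zyaw -2.71 ydir [-4.e-04 -1.e-04 -1.e+00] open 0.15737123487321727 F [-1.48  0.05  1.39]
shift cm [-0.08  0.04 -0.02]
[-0.05967368  0.31334244 -0.0081604 ]
```

View pics/c3.png

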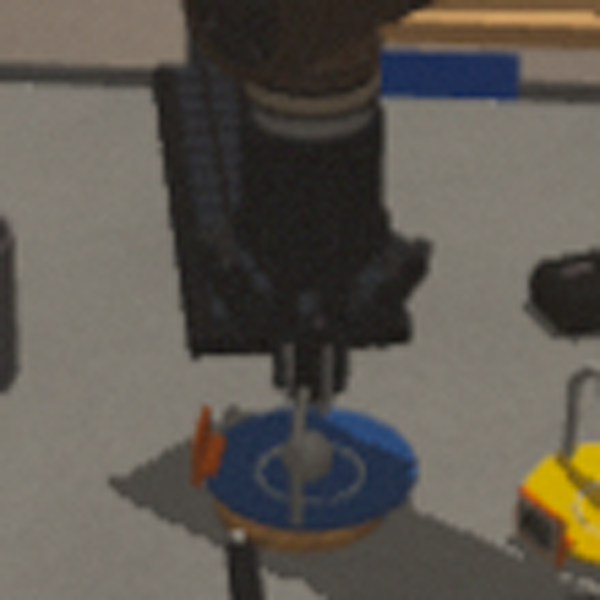

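Gripped (opening 13.4 mm, ball undisturbed). Now a gentle straight lift of 12 cm.

>>> play_rows --grip_force 60 --steps '[{"claw":0,"tx":0,"ty":0,"tz":0,"ax":0,"ay":0,"az":0},{"claw":0,"tx":0,"ty":0,"tz":0,"ax":0,"ay":0,"az":0},{"claw":0,"tx":0,"ty":-0.05,"tz":0,"ax":0,"ay":0,"az":0},{"claw":0,"tx":0,"ty":-0.15,"tz":0,"ax":0,"ay":0,"az":0},{"claw":0,"tx":0,"ty":-0.3,"tz":0,"ax":0,"ay":0,"az":0},{"claw":0,"tx":0,"ty":-0.5,"tz":0,"ax":0,"ay":0,"az":0},{"claw":0,"tx":0,"ty":-0.75,"tz":0,"ax":0,"ay":0,"az":0},{"claw":0,"tx":0,"ty":-1,"tz":0,"ax":0,"ay":0,"az":0},{"claw":0,"tx":0,"ty":-1.2,"tz":0,"ax":0,"ay":0,"az":0},{"claw":0,"tx":0,"ty":-1.35,"tz":0,"ax":0,"ay":0,"az":0},{"claw":0,"tx":0,"ty":-1.45,"tz":0,"ax":0,"ay":0,"az":0},{"claw":0,"tx":0,"ty":-1.5,"tz":0,"ax":0,"ay":0,"az":0}]'

```text
time: 6.97
eef_pos: [0.5414, -0.2663, 0.0857]
tcp_rot: [0.488, -0.512, 0.512, -0.488]
contact_force: [-0.0, -0.8, -3.7]
opening: 0.154
```

Run:
```python
from h import *
go([.541,-.2655,.190])
print(ctrl.get_state()["wrist_torque"])
im,d=cams.read_camera("side")
cv2.imwrite("pics/c4.png",cv2.resize(im[150:260,280:390],(600,600),interpolation=cv2.INTER_CUBIC))
```

```text
t 6.9667 pos [ 0.5414 -0.2663  0.0857] zyaw -2.72 ydir [ 4.e-04 -3.e-04 -1.e+00] open 0.15405451342911908 F [-0.   -0.76 -3.73]
shift cm [ -0.08 -10.43  -0.04]
[-0.00562381  0.01269922  0.02503202]
```

View pics/c4.png

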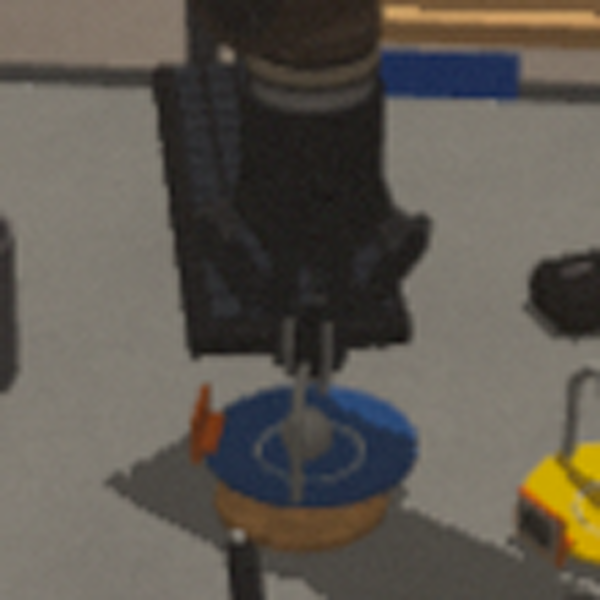

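Lifted level, with the ball still central in its ring. Raising the remaining 10.5 cm.

>>> play_rows --steps '[{"claw":0,"tx":0,"ty":-0.1,"tz":0,"ax":0,"ay":0,"az":0},{"claw":0,"tx":0,"ty":-0.4,"tz":0,"ax":0,"ay":0,"az":0},{"claw":0,"tx":0,"ty":-1,"tz":0,"ax":0,"ay":0,"az":0},{"claw":0,"tx":0,"ty":-2,"tz":0,"ax":0,"ay":0,"az":0},{"claw":0,"tx":0,"ty":-3.3,"tz":0,"ax":0,"ay":0,"az":0},{"claw":0,"tx":0,"ty":-4.7,"tz":0,"ax":0,"ay":0,"az":0},{"claw":0,"tx":0,"ty":-6.1,"tz":0,"ax":0,"ay":0,"az":0},{"claw":0,"tx":0,"ty":-7.5,"tz":0,"ax":0,"ay":0,"az":0},{"claw":0,"tx":0,"ty":-8.7,"tz":0,"ax":0,"ay":0,"az":0},{"claw":0,"tx":0,"ty":-9.6,"tz":0,"ax":0,"ay":0,"az":0},{"claw":0,"tx":0,"ty":-10.2,"tz":0,"ax":0,"ay":0,"az":0},{"claw":0,"tx":0,"ty":-10.5,"tz":0,"ax":0,"ay":0,"az":0}]'

```text
time: 8.02
eef_pos: [0.5416, -0.2665, 0.1917]
tcp_rot: [0.488, -0.511, 0.512, -0.488]
contact_force: [0.3, -0.5, -4.8]
opening: 0.149
```

Run:
```python
from h import *
go([.506,.18,.190])
```

```text
t 8.0167 pos [ 0.5416 -0.2665  0.1917] zyaw -2.72 ydir [ 0.0014 -0.001  -1.    ] open 0.1493503844823418 F [ 0.34 -0.47 -4.8 ]
shift cm [-44.43   0.13  -5.68]
```

Now the quarter turn in place (about -91° about tool y), slowly over three calls.

>>> play_rows --steps '[{"claw":0,"tx":0,"ty":0,"tz":0,"ax":0,"ay":-0.3,"az":0},{"claw":0,"tx":0,"ty":0,"tz":0,"ax":0,"ay":-1,"az":0},{"claw":0,"tx":0,"ty":0,"tz":0,"ax":0,"ay":-2.2,"az":0},{"claw":0,"tx":0,"ty":0,"tz":0,"ax":0,"ay":-4,"az":0},{"claw":0,"tx":0,"ty":0,"tz":0,"ax":0,"ay":-6.3,"az":0},{"claw":0,"tx":0,"ty":0,"tz":0,"ax":0,"ay":-9,"az":0},{"claw":0,"tx":0,"ty":0,"tz":0,"ax":0,"ay":-12,"az":0},{"claw":0,"tx":0,"ty":0,"tz":0,"ax":0,"ay":-15,"az":0},{"claw":0,"tx":0,"ty":0,"tz":0,"ax":0,"ay":-18,"az":0},{"claw":0,"tx":0,"ty":0,"tz":0,"ax":0,"ay":-21,"az":0},{"claw":0,"tx":0,"ty":0,"tz":0,"ax":0,"ay":-24,"az":0},{"claw":0,"tx":0,"ty":0,"tz":0,"ax":0,"ay":-27,"az":0}]'

```text
time: 9.02
eef_pos: [0.5409, -0.2659, 0.1891]
tcp_rot: [-0.595, 0.383, -0.382, 0.595]
contact_force: [0.7, 0.1, -3.3]
opening: 0.157
```

>>> play_rows --steps '[{"claw":0,"tx":0,"ty":0,"tz":0,"ax":0,"ay":-3,"az":0},{"claw":0,"tx":0,"ty":0,"tz":0,"ax":0,"ay":-6,"az":0},{"claw":0,"tx":0,"ty":0,"tz":0,"ax":0,"ay":-9,"az":0},{"claw":0,"tx":0,"ty":0,"tz":0,"ax":0,"ay":-12,"az":0},{"claw":0,"tx":0,"ty":0,"tz":0,"ax":0,"ay":-15,"az":0},{"claw":0,"tx":0,"ty":0,"tz":0,"ax":0,"ay":-18,"az":0},{"claw":0,"tx":0,"ty":0,"tz":0,"ax":0,"ay":-21,"az":0},{"claw":0,"tx":0,"ty":0,"tz":0,"ax":0,"ay":-24,"az":0},{"claw":0,"tx":0,"ty":0,"tz":0,"ax":0,"ay":-27,"az":0},{"claw":0,"tx":0,"ty":0,"tz":0,"ax":0,"ay":-30,"az":0},{"claw":0,"tx":0,"ty":0,"tz":0,"ax":0,"ay":-33,"az":0},{"claw":0,"tx":0,"ty":0,"tz":0,"ax":0,"ay":-36,"az":0}]'

```text
time: 10.02
eef_pos: [0.5409, -0.2659, 0.1892]
tcp_rot: [-0.684, 0.181, -0.179, 0.684]
contact_force: [0.2, -0.6, -3.0]
opening: 0.159
```

>>> play_rows --steps '[{"claw":0,"tx":0,"ty":0,"tz":0,"ax":0,"ay":-3,"az":0},{"claw":0,"tx":0,"ty":0,"tz":0,"ax":0,"ay":-6,"az":0},{"claw":0,"tx":0,"ty":0,"tz":0,"ax":0,"ay":-9,"az":0},{"claw":0,"tx":0,"ty":0,"tz":0,"ax":0,"ay":-12,"az":0},{"claw":0,"tx":0,"ty":0,"tz":0,"ax":0,"ay":-15,"az":0},{"claw":0,"tx":0,"ty":0,"tz":0,"ax":0,"ay":-18,"az":0},{"claw":0,"tx":0,"ty":0,"tz":0,"ax":0,"ay":-20.8,"az":0},{"claw":0,"tx":0,"ty":0,"tz":0,"ax":0,"ay":-23.2,"az":0},{"claw":0,"tx":0,"ty":0,"tz":0,"ax":0,"ay":-25.2,"az":0},{"claw":0,"tx":0,"ty":0,"tz":0,"ax":0,"ay":-26.6,"az":0},{"claw":0,"tx":0,"ty":0,"tz":0,"ax":0,"ay":-27.4,"az":0},{"claw":0,"tx":0,"ty":0,"tz":0,"ax":0,"ay":-27.7,"az":0}]'

```text
time: 11.02
eef_pos: [0.5411, -0.2661, 0.1897]
tcp_rot: [-0.707, 0.012, -0.012, 0.707]
contact_force: [-0.1, -0.1, -4.2]
opening: 0.153
```

Run:
```python
from h import *
go([.508,.20,.191])
im,d=cams.read_camera("side")
cv2.imwrite("pics/c5.png",cv2.resize(im[130:250,270:390],(600,600),interpolation=cv2.INTER_CUBIC))
```

```text
t 11.0167 pos [ 0.5411 -0.2661  0.1897] zyaw 88.03 ydir [-8.e-04  6.e-04 -1.e+00] open 0.15298982082423324 F [-0.11 -0.07 -4.17]
shift cm [-4.91 -0.1  46.47]
```

View pics/c5.png

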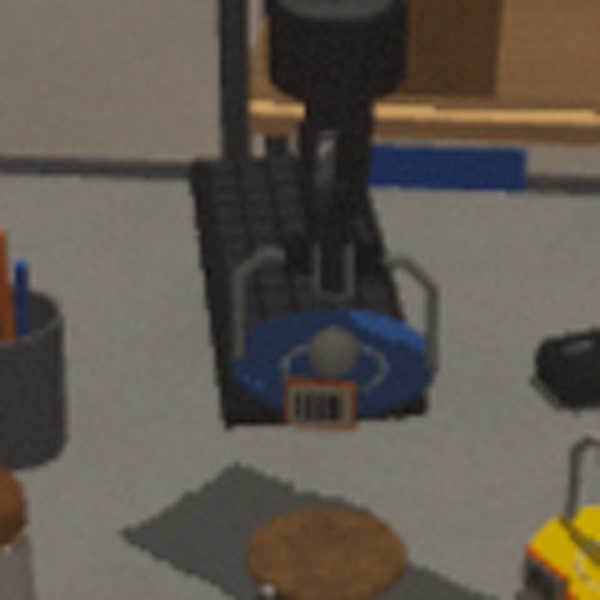

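Bar-code faces +y, the dish is level and the ball is central. I'll carry it towards the scanner with gentle ramps.

>>> play_rows --steps '[{"claw":0,"tx":-0.01,"ty":0,"tz":0.1,"ax":0,"ay":0,"az":0},{"claw":0,"tx":-0.03,"ty":0,"tz":0.3,"ax":0,"ay":0,"az":0},{"claw":0,"tx":-0.06,"ty":0,"tz":0.6,"ax":0,"ay":0,"az":0},{"claw":0,"tx":-0.11,"ty":0,"tz":1.0,"ax":0,"ay":0,"az":0},{"claw":0,"tx":-0.16,"ty":0,"tz":1.5,"ax":0,"ay":0,"az":0},{"claw":0,"tx":-0.22,"ty":0,"tz":2.1,"ax":0,"ay":0,"az":0},{"claw":0,"tx":-0.3,"ty":0,"tz":2.8,"ax":0,"ay":0,"az":0},{"claw":0,"tx":-0.38,"ty":0,"tz":3.6,"ax":0,"ay":0,"az":0},{"claw":0,"tx":-0.48,"ty":0,"tz":4.5,"ax":0,"ay":0,"az":0},{"claw":0,"tx":-0.58,"ty":0,"tz":5.5,"ax":0,"ay":0,"az":0},{"claw":0,"tx":-0.7,"ty":0,"tz":6.6,"ax":0,"ay":0,"az":0},{"claw":0,"tx":-0.83,"ty":0,"tz":7.8,"ax":0,"ay":0,"az":0}]'

```text
time: 12.07
eef_pos: [0.5356, -0.1868, 0.1904]
tcp_rot: [0.707, -0.012, 0.012, -0.707]
contact_force: [-0.6, 0.2, -3.1]
opening: 0.15
```

>>> play_rows --steps '[{"claw":0,"tx":-0.13,"ty":0,"tz":1.2,"ax":0,"ay":0,"az":0},{"claw":0,"tx":-0.26,"ty":0,"tz":2.4,"ax":0,"ay":0,"az":0},{"claw":0,"tx":-0.39,"ty":0,"tz":3.6,"ax":0,"ay":0,"az":0},{"claw":0,"tx":-0.52,"ty":0,"tz":4.8,"ax":0,"ay":0,"az":0},{"claw":0,"tx":-0.65,"ty":0,"tz":6.0,"ax":0,"ay":0,"az":0},{"claw":0,"tx":-0.78,"ty":0,"tz":7.2,"ax":0,"ay":0,"az":0},{"claw":0,"tx":-0.91,"ty":0,"tz":8.4,"ax":0,"ay":0,"az":0},{"claw":0,"tx":-1.04,"ty":0,"tz":9.6,"ax":0,"ay":0,"az":0},{"claw":0,"tx":-1.17,"ty":0,"tz":10.8,"ax":0,"ay":0,"az":0},{"claw":0,"tx":-1.3,"ty":0,"tz":12.0,"ax":0,"ay":0,"az":0},{"claw":0,"tx":-1.43,"ty":0,"tz":13.2,"ax":0,"ay":0,"az":0},{"claw":0,"tx":-1.56,"ty":0,"tz":14.4,"ax":0,"ay":0,"az":0}]'

```text
time: 13.07
eef_pos: [0.5251, -0.0423, 0.1903]
tcp_rot: [0.707, -0.012, 0.012, -0.707]
contact_force: [1.1, -0.7, -4.1]
opening: 0.157
```

>>> play_rows --steps '[{"claw":0,"tx":-0.13,"ty":0,"tz":1.2,"ax":0,"ay":0,"az":0},{"claw":0,"tx":-0.26,"ty":0,"tz":2.4,"ax":0,"ay":0,"az":0},{"claw":0,"tx":-0.39,"ty":0,"tz":3.6,"ax":0,"ay":0,"az":0},{"claw":0,"tx":-0.52,"ty":0,"tz":4.8,"ax":0,"ay":0,"az":0},{"claw":0,"tx":-0.65,"ty":0,"tz":6.0,"ax":0,"ay":0,"az":0},{"claw":0,"tx":-0.78,"ty":0,"tz":7.2,"ax":0,"ay":0,"az":0},{"claw":0,"tx":-0.91,"ty":0,"tz":8.4,"ax":0,"ay":0,"az":0},{"claw":0,"tx":-1.04,"ty":0,"tz":9.6,"ax":0,"ay":0,"az":0},{"claw":0,"tx":-1.17,"ty":0,"tz":10.8,"ax":0,"ay":0,"az":0},{"claw":0,"tx":-1.3,"ty":0,"tz":12.0,"ax":0,"ay":0,"az":0},{"claw":0,"tx":-1.43,"ty":0,"tz":13.2,"ax":0,"ay":0,"az":0},{"claw":0,"tx":-1.56,"ty":0,"tz":14.4,"ax":0,"ay":0,"az":0}]'

```text
time: 14.07
eef_pos: [0.5146, 0.1021, 0.1903]
tcp_rot: [-0.707, 0.012, -0.012, 0.707]
contact_force: [0.2, 0.1, -3.6]
opening: 0.151
```

>>> play_rows --steps '[{"claw":0,"tx":-0.12,"ty":0,"tz":1.15,"ax":0,"ay":0,"az":0},{"claw":0,"tx":-0.24,"ty":0,"tz":2.2,"ax":0,"ay":0,"az":0},{"claw":0,"tx":-0.34,"ty":0,"tz":3.15,"ax":0,"ay":0,"az":0},{"claw":0,"tx":-0.43,"ty":0,"tz":4.0,"ax":0,"ay":0,"az":0},{"claw":0,"tx":-0.5,"ty":0,"tz":4.75,"ax":0,"ay":0,"az":0},{"claw":0,"tx":-0.57,"ty":0,"tz":5.4,"ax":0,"ay":0,"az":0},{"claw":0,"tx":-0.63,"ty":0,"tz":5.95,"ax":0,"ay":0,"az":0},{"claw":0,"tx":-0.68,"ty":0,"tz":6.4,"ax":0,"ay":0,"az":0},{"claw":0,"tx":-0.71,"ty":0,"tz":6.75,"ax":0,"ay":0,"az":0},{"claw":0,"tx":-0.74,"ty":0,"tz":7.0,"ax":0,"ay":0,"az":0},{"claw":0,"tx":-0.76,"ty":0,"tz":7.15,"ax":0,"ay":0,"az":0},{"claw":0,"tx":-0.76,"ty":0,"tz":7.2,"ax":0,"ay":0,"az":0}]'

```text
time: 15.07
eef_pos: [0.5096, 0.1732, 0.1903]
tcp_rot: [0.707, -0.012, 0.012, -0.707]
contact_force: [0.4, 0.3, -4.2]
opening: 0.152
```

Run:
```python
from h import *
go([.508,.242,.190])
for n in("top","side"):
    im,d=cams.read_camera(n);cv2.imwrite(f"pics/{n}6.png",im);np.save(f"{n}6.npy",d)
t=cv2.imread("pics/top6.png")[180:330,60:260];s=cv2.imread("pics/side6.png")[250:480,220:420]
cv2.imwrite("pics/c6.png",np.hstack([cv2.resize(x,(400,int(400*x.shape[0]/x.shape[1])),interpolation=cv2.INTER_CUBIC)[:300] if 0 else cv2.resize(x,(400,400*x.shape[0]//x.shape[1]))[:300 if x is t else 460] if 0 else cv2.copyMakeBorder(cv2.resize(x,(400,400*x.shape[0]//x.shape[1]),interpolation=cv2.INTER_CUBIC),0,460-400*x.shape[0]//x.shape[1],0,0,0) for x in(t,s)]))
```

```text
t 15.0667 pos [0.5096 0.1732 0.1903] zyaw 87.99 ydir [ 0.e+00 -1.e-04 -1.e+00] open 0.15168467891081125 F [ 0.45  0.29 -4.15]
shift cm [-0.4   0.03  6.87]
```

View pics/c6.png

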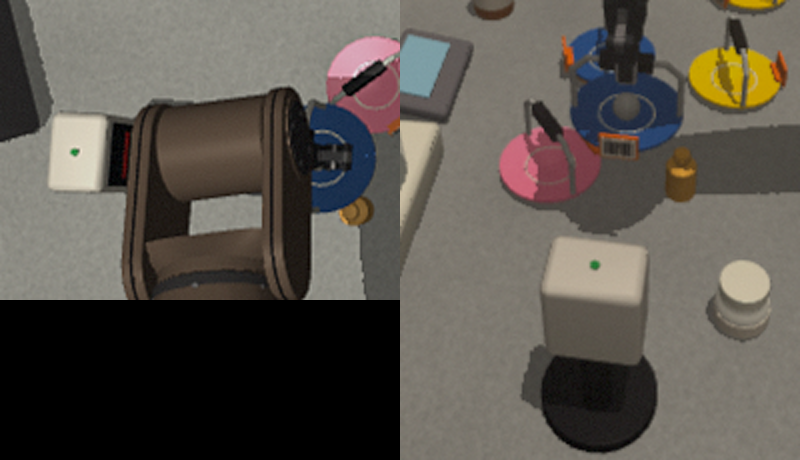

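The dish is level with the ball inside the ring. Top crop: the arm's wrist housing reaches towards the scanner head. I'll check its height clearance and measure the tag against the scanner in the same (side) view.

```bash
cat > m6.py <<'E'
from h import *
import sys
k=sys.argv[1]
uu,vv=np.meshgrid(np.arange(640),np.arange(480))
def world(n):
    d=np.load(f"{n}{k}.npy");K,Rm,t=cam(n);P=np.stack([(uu-K[0,2])/K[0,0]*d,(vv-K[1,2])/K[1,1]*d,d],-1);return (P-t)@Rm,d>0
im=cv2.imread(f"pics/side{k}.png");W,ok=world("side");hsv=cv2.cvtColor(im,cv2.COLOR_BGR2HSV)
def yaw(p):
    r=cv2.fitLine(p[:,:2].astype(np.float32),cv2.DIST_HUBER,0,.01,.01).ravel();return np.degrees(np.arctan2(r[1],r[0]))
# tag: box of orange in side view
s=ctrl.get_state();e=s["eef_pos"];tg=e+np.array([.0023,.065,-.040])
u,v=proj("side",tg).astype(int);print("expected tag px",u,v,tg)
m=(hsv[...,0]<20)&(hsv[...,1]>120)&(hsv[...,2]>70)&(abs(uu-u)<16)&(abs(vv-v)<14)&(abs(W[...,2]-.15)<.03)
r=cv2.minAreaRect(np.argwhere(m)[:,::-1].astype(np.float32));print("orange",m.sum(),r)
hull=np.zeros(m.shape,np.uint8);cv2.fillConvexPoly(hull,cv2.convexHull(np.argwhere(m)[:,::-1].astype(np.int32)),1)
c=cv2.erode(hull,np.ones((3,3)))>0
p=W[c&ok];p=p[abs(p[:,1]-np.median(p[:,1]))<.01];print("tag side",len(p),np.median(p,0).round(4),p.min(0).round(4),p.max(0).round(4),"yaw",yaw(p))
A=np.c_[p[:,[0,2]],np.ones(len(p))];print("plane y=ax+bz+c",np.linalg.lstsq(A,p[:,1],rcond=None)[0])
h=(abs(W[...,2]-.198)<.004)&(abs(W[...,0]-.513)<.06)&(abs(W[...,1]-.418)<.05)&(vv>300);p=W[h]
r=cv2.minAreaRect(p[:,:2].astype(np.float32));print("head side",h.sum(),r,p.min(0),p.max(0))
b=(abs(W[...,1]-.45)<.02)&(W[...,2]<.185)&(W[...,2]>.11)&(abs(W[...,0]-.513)<.035)&(vv>320);p=W[b];print("back face",b.sum(),np.median(p,0),yaw(p))
# dish level: rim blue plane
bl=(hsv[...,0]>95)&(hsv[...,0]<125)&(hsv[...,1]>120)&(abs(W[...,2]-.145)<.03)&(np.hypot(W[...,0]-e[0],W[...,1]-e[1])<.07)
p=W[bl];rr=np.hypot(p[:,0]-e[0],p[:,1]-e[1]);p=p[rr>.045];A=np.c_[p[:,:2]-e[:2],np.ones(len(p))];print("rim plane",len(p),np.linalg.lstsq(A,p[:,2],rcond=None)[0])
# arm low points near scanner
for n in("side","top"):
    Wn,o=world(n);q=Wn[o&(Wn[...,2]>.205)&(Wn[...,1]>e[1]+.07)&(abs(Wn[...,0]-.5)<.13)&(Wn[...,1]<.6)&(Wn[...,2]<.9)]
    if len(q):print("arm near scanner",n,len(q),"min z",np.percentile(q[:,2],[0,1,5,50]).round(3),"y",q[:,1].min().round(3),q[:,1].max().round(3))
E
python3 m6.py 6
```

```text
expected tag px 328 323 [0.51194978 0.23805083 0.15032792]
orange 59 ((328.57928466796875, 322.2865905761719), (20.208972930908203, 11.264016151428223), 6.34019136428833)
tag side 175 [0.5115 0.2395 0.1541] [0.495  0.2363 0.1376] [0.5299 0.2424 0.1669] yaw -1.833263
plane y=ax+bz+c [-0.0308915  -0.01114975  0.25696145]
head side 1408 ((0.5119383335113525, 0.4189870357513428), (0.05844052881002426, 0.08138605952262878), 88.01233673095703) [0.4712208  0.38979455 0.19401451] [0.5530037  0.44866016 0.20140249]
back face 1101 [0.51241899 0.44788816 0.14963261] -2.1470013
rim plane 382 [0.00528089 0.00684703 0.14224732]
```

View pics/side6.png

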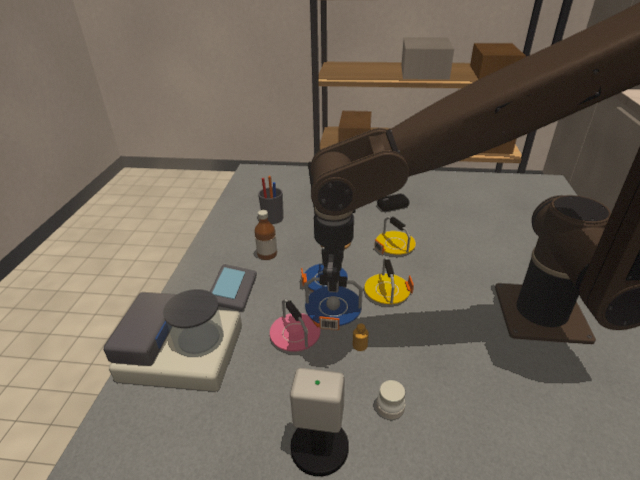

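The side view puts the tag at (0.5115, 0.2395, ~0.151) with yaw within 0.5° of the window axis. The window works out at about (0.511–0.514, 0.385–0.388), and the wrist housing is far above the scanner. Remaining shift: about 6.8 cm forward and 0.45 cm in -x.

>>> play_rows --steps '[{"claw":0,"tx":0,"ty":0,"tz":0.05,"ax":0,"ay":0,"az":0},{"claw":0,"tx":-0.01,"ty":0,"tz":0.15,"ax":0,"ay":0,"az":0},{"claw":0,"tx":-0.02,"ty":0,"tz":0.3,"ax":0,"ay":0,"az":0},{"claw":0,"tx":-0.03,"ty":0,"tz":0.5,"ax":0,"ay":0,"az":0},{"claw":0,"tx":-0.05,"ty":0,"tz":0.75,"ax":0,"ay":0,"az":0},{"claw":0,"tx":-0.07,"ty":0,"tz":1.05,"ax":0,"ay":0,"az":0},{"claw":0,"tx":-0.09,"ty":0,"tz":1.4,"ax":0,"ay":0,"az":0},{"claw":0,"tx":-0.12,"ty":0,"tz":1.8,"ax":0,"ay":0,"az":0},{"claw":0,"tx":-0.15,"ty":0,"tz":2.25,"ax":0,"ay":0,"az":0},{"claw":0,"tx":-0.18,"ty":0,"tz":2.7,"ax":0,"ay":0,"az":0},{"claw":0,"tx":-0.21,"ty":0,"tz":3.15,"ax":0,"ay":0,"az":0},{"claw":0,"tx":-0.24,"ty":0,"tz":3.6,"ax":0,"ay":0,"az":0}]'

```text
time: 16.17
eef_pos: [0.5085, 0.2098, 0.1903]
tcp_rot: [-0.707, 0.012, -0.012, 0.707]
contact_force: [-0.1, -0.2, -4.0]
opening: 0.151
```

>>> play_rows --steps '[{"claw":0,"tx":-0.03,"ty":0,"tz":0.45,"ax":0,"ay":0,"az":0},{"claw":0,"tx":-0.06,"ty":0,"tz":0.9,"ax":0,"ay":0,"az":0},{"claw":0,"tx":-0.09,"ty":0,"tz":1.33,"ax":0,"ay":0,"az":0},{"claw":0,"tx":-0.12,"ty":0,"tz":1.73,"ax":0,"ay":0,"az":0},{"claw":0,"tx":-0.14,"ty":0,"tz":2.08,"ax":0,"ay":0,"az":0},{"claw":0,"tx":-0.16,"ty":0,"tz":2.4,"ax":0,"ay":0,"az":0},{"claw":0,"tx":-0.18,"ty":0,"tz":2.67,"ax":0,"ay":0,"az":0},{"claw":0,"tx":-0.19,"ty":0,"tz":2.88,"ax":0,"ay":0,"az":0},{"claw":0,"tx":-0.2,"ty":0,"tz":3.03,"ax":0,"ay":0,"az":0},{"claw":0,"tx":-0.21,"ty":0,"tz":3.13,"ax":0,"ay":0,"az":0},{"claw":0,"tx":-0.21,"ty":0,"tz":3.18,"ax":0,"ay":0,"az":0},{"claw":0,"tx":-0.21,"ty":0,"tz":3.2,"ax":0,"ay":0,"az":0}]'

```text
time: 17.17
eef_pos: [0.5075, 0.2413, 0.1903]
tcp_rot: [0.707, -0.012, 0.012, -0.707]
contact_force: [-0.1, -0.7, -4.4]
opening: 0.152
```

>>> play_rows --steps '[{"claw":0,"tx":0,"ty":0,"tz":0,"ax":0,"ay":0,"az":0},{"claw":0,"tx":0,"ty":0,"tz":0,"ax":0,"ay":0,"az":0},{"claw":0,"tx":0,"ty":0,"tz":0,"ax":0,"ay":0,"az":0},{"claw":0,"tx":0,"ty":0,"tz":0,"ax":0,"ay":0,"az":0},{"claw":0,"tx":0,"ty":0,"tz":0,"ax":0,"ay":0,"az":0},{"claw":0,"tx":0,"ty":0,"tz":0,"ax":0,"ay":0,"az":0}]'

```text
time: 17.67
eef_pos: [0.5075, 0.2413, 0.1903]
tcp_rot: [-0.707, 0.012, -0.012, 0.707]
contact_force: [0.4, 0.5, -2.8]
opening: 0.154
```

```bash
python3 - <<'E'
from h import *
go([.506,.242,.190])
for n in("top","side"):
    im,d=cams.read_camera(n);cv2.imwrite(f"pics/{n}7.png",im);np.save(f"{n}7.npy",d)
t=cv2.imread("pics/top7.png")[180:330,60:260];s=cv2.imread("pics/side7.png")[260:480,220:420]
f=lambda x:cv2.copyMakeBorder(cv2.resize(x,(400,2*x.shape[0]),interpolation=cv2.INTER_CUBIC),0,440-2*x.shape[0],0,0,0)
cv2.imwrite("pics/c7.png",np.hstack([f(t),f(s)]))
E
python3 m6.py 7
```

```text
t 17.6667 pos [0.5075 0.2413 0.1903] zyaw 87.98 ydir [ 0.  0. -1.] open 0.15430958230787323 F [ 0.41  0.48 -2.82]
shift cm [-0.15  0.03  0.07]
expected tag px 326 349 [0.50980278 0.30625731 0.15031843]
orange 64 ((326.3766784667969, 348.1712341308594), (21.93146514892578, 11.567669868469238), 6.009005546569824)
tag side 191 [0.5101 0.3077 0.1542] [0.491  0.304  0.1397] [0.5273 0.3106 0.1671] yaw -1.7706915
plane y=ax+bz+c [-0.02907137 -0.02292096  0.32594691]
head side 1410 ((0.5119702816009521, 0.41891351342201233), (0.058909375220537186, 0.0812791958451271), 87.90879821777344) [0.47138414 0.38821322 0.19401063] [0.55272813 0.44885945 0.20106285]
back face 1098 [0.51228819 0.4478789  0.14945446] -2.1520088
rim plane 493 [0.00151447 0.01054773 0.1422186 ]
```

View pics/c7.png

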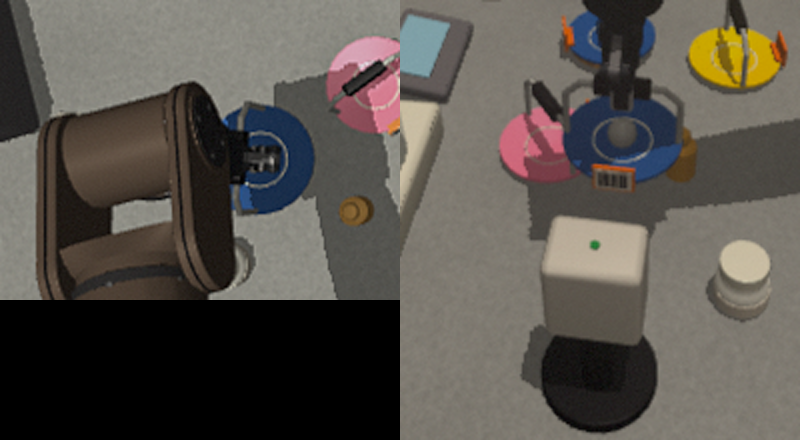

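Final picture: the tag is at side px (326,348), level and square to the scanner head at (318,382). The ball is at the middle of the ring. Checks from the two cameras bracket the target, so I'm handing in.

```bash
python3 -c "
from h import *
print(ctrl.sign_off())"
```

```text
the job is handed in; nothing more can be done
None
```

I gripped the blue dish with the ball by its black handle and lifted it 12 cm straight up. I then turned it 91° in place and carried it gently to the scanner. I handed the job in at about 18 s, still holding the dish.

**Final checks**
- **Distance:** the tag is about 7.9–8.0 cm in front of the window.
- **Centring:** the two cameras disagree by 3–4 mm on where the scanner stands sideways, so I aimed between them. The tag is about 2 mm off to one side by the side view and 1.4 mm off to the other by the top view.
- **Height:** the tag centre is at about 150 mm by the arm's own position. The side camera's depth read up to 4 mm higher.
- **Squareness:** the tag is within about 0.5° of facing the window squarely.
- **Level:** the rim measured about 0.6° from level, and the tool is vertical.
- **Ball:** it was central, well inside the white ring, in every side view I took, including the last.
- **Other objects:** I saw no contact with anything else. I did not re-measure their positions afterwards.

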